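Set the stop on the trimming gauge and lay up a cigar

TASK

Slide the brass stop onto the free end of the trimming gauge's bar, with its flag on the side of the cigar bed, until you feel its ball click home; the ball is set somewhere along the bar for today's length, so go by feel, do not force anything, and do not leave the stop past the click. Then take the cigar that lies on the bare worktop behind the rolling board and lay it in the gauge's bed with one end resting against the stop's flag, the stop still in its click, and leave everything else where it is.

Things in the scene. Friction and masses are not known exactly. Their poses are not given: they have to be found in the camera images.
- gauge: Trimming gauge, fixed: wooden board, origin on the worktop below it, reaching x -108..128, y -52..52 mm, top z 18. Its x axis points away from the bar's free end. Square steel bar (16 mm) along x at y -30, axis z 52, from its tip at x -100 to a dark post with face at x -23 (36 wide, top z 69). Cigar bed parallel to it at y 20; beyond it upright cutting plates at x 80..92, top z 76.
- bar_tip (a point): Centre of the bar's free end face (gauge x -100, y -30, z 52 mm); axes as the gauge's. On the bar, the stop's x axis is the gauge's x axis and its origin is at gauge y -30, z 36 mm.
- bed (a point): On the cigar bed's axis at floor height (gauge x 38, y 20, z 42.5 mm): the underside of the cigar's middle comes here, up to 12 mm off along x. Two cradles 10 mm long at gauge x 71 and -8, 23 mm wide at the floor, flaring sides to z 53; between them free for fingers down to z 18. The cigar's far end lies in the cutting plates' open-topped notch, 30 mm wide, floor z 41.
- stop: Loose brass stop, about 0.25 kg. Origin: centre of the underside of its sleeve, 56 (x) x 32 x 32 mm. Square bore, 17.5 mm (0.75 mm play each side on the bar), along x, 16 mm above the origin; the +x end goes on first and is belled over 8 mm to 26 mm. Slides freely until the bell meets the ball (origin about 25 mm short of it). Ball's pocket: in the bore's -y wall at x 0.
- stop_fin (a point): Middle of the ribbed thumb fin on the stop, the place to grip: 24 mm (x) by 14 mm (y), from z 32 to z 60 above the stop's origin (this point: z 46). Axes as the stop's.
- stop_flag (a point): Centre of the flag's measuring face (stop x 28, y 50, z 16 mm). The flag, 6 mm thick, reaches from the sleeve to stop y 62, z 6..30. The cigar touches it when its origin is 75 mm beyond this face along +x.
- ball (a joint): Sprung ball on the bar's -y side, locked anywhere from gauge x -75 to -55 mm (not measured). Value: 0 standing 4.2 mm out or in the pocket, 0.0015 to 0.004 pressed in by the sleeve. The bell presses it in with 4 to 7 N of push, then 1 to 5 N of drag for 18 mm or so, then it snaps into the pocket: the push drops by 4 N or more. To leave the click takes 6 to 9 N, either way. Further on is the post.
- cigar: Cigar, 150 mm long along its y axis, 19 mm thick, 14 g, lying on the bare worktop behind the rolling board (not the one on the board). Origin: its underside at mid length. Either end may go to the stop.
- wood_block: Small dark hardwood block, 37 x 50 x 18 mm, loose bystander near the front edge. Origin: centre of its underside.
- paste_cup: Small plastic cup of paste, 63 mm wide, 36 mm high, loose bystander standing on the rolling board (27 mm above the worktop). Origin: centre of its underside.
- lighter: Pocket lighter lying flat, 73 x 50 x 14 mm over all, loose bystander in front of the gauge. Origin: centre of its underside.

How it is judged:
On the way:
1. the stop is on the bar and clicked onto the ball, while the cigar is still away from the gauge's bed (x of stop in the frame of gauge between -0.0775 and -0.05 m and y of stop in the frame of gauge between -0.033 and -0.027 m and z of stop in the frame of gauge between 0.033 and 0.039 m and angle between the x axis of stop and the x axis of gauge, either way round below 0.12 rad and value of joint ball below 0.0009 m and horizontal distance between cigar and bed above 0.06 m), for 0.3 s.
At the end, for the whole second after the job is handed in: Stop on the bar, right way round, ball sprung out (within 0.9 mm) in its pocket, origin at gauge x -77.5 to -50 mm, within 3 mm across; cigar in the bed (5 mm sideways, 3 mm in height, 0.1 rad) with its end no more than 3.5 mm from the flag; both at rest (x of stop in the frame of gauge between -0.0775 and -0.05 m and y of stop in the frame of gauge between -0.033 and -0.027 m and z of stop in the frame of gauge between 0.033 and 0.039 m and angle between the x axis of stop and the x axis of gauge, either way round below 0.12 rad and value of joint ball below 0.0009 m and y of cigar in the frame of gauge between 0.015 and 0.025 m and z of cigar in the frame of gauge between 0.0395 and 0.0455 m and angle between the y axis of cigar and the x axis of gauge, either way round below 0.1 rad and x of cigar in the frame of stop between 0.099 and 0.1065 m and linear speed of each of stop, cigar below 0.02 m/s); the robot touches nothing.
It fails at once if the stop is forced: more than 30 N between the stop and the gauge (contact force between stop and gauge above 30 N).
It fails at once if the wood block is shifted by more than 30 mm (distance of wood_block from where it was at the start of the episode above 0.03 m).
It fails at once if the cup is shifted by more than 30 mm (distance of paste_cup from where it was at the start of the episode above 0.03 m).
It fails at once if the lighter is shifted by more than 30 mm (distance of lighter from where it was at the start of the episode above 0.03 m).
It also fails if it takes over 72 s, if anything falls off the work surface, if the arm or the gripper's body presses on something with over 40 N, if the wrist force passes 120 N, or if a joint passes its speed limit or range.

ROBOT

A 6-joint arm with a two-finger parallel gripper is mounted at the origin on a cart in front of the work surface, level with it; the furniture and walls round the work are solid. World frame = base frame: x ahead of the robot, y to its left, z up, the work surface at z = 0. Lengths are in m, angles in rad, forces in N, time in s.
With the tool pointing down it reaches from about 0.275 to 0.825 m from the base axis. Payload 4.9 kg.
Tool frame: the origin (TCP) lies midway between the tips of the shut fingers; the grasp point (between the pads) lies 19 mm behind it (grip_point_offset is the distance from the TCP to the grasp point, in m); z points along the fingers, y is the line along which they close (so a half turn about z gives the same grasp; the last joint's range is limited). The gripper opens to 85 mm and grips with 20 to 120 N. Pads are 22 mm wide; open, the fingers measure 114 mm over their backs; the gripper's body (76 mm by 85 mm) begins 54 mm behind the grasp point. The pads swing forward as they close: fully open they stand 13 mm farther back than shut.
Start: joints at [1.01, 0.326, -0.193, 1.052, 0, 1.437], TCP at [0.228, 0.501, 0.231] pointing down, gripper open.
Joint ranges: [-2.65, 2.65], [-0.97, 1.79], [-1.3, 1.35], [-1.93, 2.1], [-1.47, 1.37], [-3.14, 3.14]. Speed limits (rad/s): [2.57, 2.57, 3.14, 3.14, 3.14, 3.14].

INTERFACE

Orientations are given as a rotation vector (axis times angle).
In Python, from cell import * gives the robot as it stands. Calls block until the motion is done:
- movep(position, orientation): joint-space move of the TCP to a pose.
- move_l(position, velocity=0.15, rot=None, until_force=None): straight line of the TCP; rot=None keeps the orientation; velocity is the mean speed in m/s. With until_force (N) it stops when the force on the tool has changed by that much, and returns True; else False.
- set_joints(angles): joint-space move.
- let_go() and grab(newtons=None): open the fingers fully, or close them until they stop; newtons is the grip in N (None keeps the last).
- sleep(seconds).
- ik(position, orientation): joint angles nearest the present ones, or None.
- get_state(): the state.
- grab_frame(name): name is "side" or "top" or "wrist"; returns a dict with "img" (384x512x3 uint8, red, green, blue), "fx", "fy", "cx", "cy" (pixels), "cam_to_world" (4x4, takes a point from camera to world coordinates); the wrist camera has in their place "T_tool_cam" (4x4, takes a point from camera to tool coordinates, whose origin is the TCP and whose axes are the flange's). Camera axes: x right, y down, z forward; pixel columns grow to the right and rows downward; lengths in m; the calibration is good to about 2 mm. A picture is of the moment at which its call begins: read the wrist's pose just before it. There is no depth.
A pose or a line that the arm cannot do raises MotionError and nothing moves.
- sign_off(): hands the job in; it is judged then, once.
Trained networks look in the newest picture that a camera, given by its name, has taken for a name from the list of things; names that differ only in an ending like _2 or _b are one class to them, and where a whole thing is asked for, a point or a joint stands for the part that bears it (a point fixed in the world has none). Each returns a list of dicts, best first, with "score" (0 to 1); they miss things now and then, are a little off and sometimes report something else, mostly with a low value. They report only what shows in the picture. A call takes as long as a camera call.
- spot_in(camera, name): "centre" ([column, row] in pixels, amid what is visible of it).
- silhouettes(camera, name): "mask" (384x512 bool, what is visible of it) and "centre" ([column, row] in pixels, amid what is visible of it).
- tip_of(camera, name): "centre" ([column, row] in pixels: a listed point, or the origin of a listed thing).
The state is a dict: "clock": time; "q": joint angles; "joint_velocities": joint speeds; "tau": joint torques, N m; "position": TCP position; "eef_rot": TCP orientation; "contact_force": force on the tool from outside, world axes, zero at the start; "wrist_torque": the same for the moment, N m; "finger_gap": opening from 0.0 (shut) to 1.0 (fully open); "grasp_force": force on a finger pad.
Only numpy, scipy, OpenCV 4.12 (cv2) and the standard library are available. Lean on these libraries where they do the work, as an engineer would, in place of code of your own. Each camera call takes 0.05 s, during which the arm holds its last target. There are 200 camera calls.

## Working session

There is one attempt and no reset: what is moved stays moved. The work goes in short steps, each a Python script; the robot and the scene stay as the last script left them, time stands still between calls to the robot, and variables do not carry over. Pictures are saved under pics/ and viewed, at most 10 in all, crops included, and the job is handed in when it is done.

```bash
ls; mkdir -p pics; cat > h.py <<'E'
from cell import *
import numpy as np, cv2
from scipy.spatial.transform import Rotation as R
def cam(name):
    s=get_state(); f=grab_frame(name)
    if 'cam_to_world' in f: T=np.array(f['cam_to_world'])
    else:
        W=np.eye(4); W[:3,:3]=R.from_rotvec(s['eef_rot']).as_matrix(); W[:3,3]=s['position']; T=W@np.array(f['T_tool_cam'])
    return f,T
def ray(f,T,px,z):
    d=T[:3,:3]@np.array([(px[0]-f['cx'])/f['fx'],(px[1]-f['cy'])/f['fy'],1]); o=T[:3,3]
    return o+d*(z-o[2])/d[2]
def proj(f,T,p):
    c=T[:3,:3].T@(np.asarray(p)-T[:3,3]); return np.array([f['fx']*c[0]/c[2]+f['cx'],f['fy']*c[1]/c[2]+f['cy']])
def save(f,n): cv2.imwrite('pics/'+n,cv2.cvtColor(f['img'],cv2.COLOR_RGB2BGR))
def down(yaw): # tool down, tool y axis at world angle yaw
    y=np.array([np.cos(yaw),np.sin(yaw),0]); z=np.array([0,0,-1.]); x=np.cross(y,z)
    return R.from_matrix(np.c_[x,y,z]).as_rotvec()
E
python3 - <<'E'
from h import *
print(get_state())
Z=dict(gauge=0,bar_tip=.052,bed=.0425,stop=0,stop_fin=.046,stop_flag=.016,cigar=0,wood_block=0,paste_cup=.027,lighter=0)
for c in ['top','side']:
    f,T=cam(c); save(f,c+'0.png'); print(c,T[:3,3].round(3))
    for n,z in Z.items():
        print(n,[(np.round(d['centre']).tolist(),round(d['score'],2),ray(f,T,d['centre'],z).round(3).tolist()) for d in tip_of(c,n)[:2]])
E
```

```text
pics
{'clock': 0.0, 'q': array([ 1.00981903e+00,  3.26934162e-01, -1.93547194e-01,  1.05200267e+00,
        5.47667012e-06,  1.43660568e+00]), 'joint_velocities': array([ 1.31883922e-03,  3.11406932e-05,  5.14556985e-04, -3.13966492e-04,
        6.70126818e-04,  4.32254625e-04]), 'tau': array([ 1.49761603e-03, -4.43395829e+01,  2.62439489e+01,  1.54395774e-02,
        1.56301267e-04,  9.48662034e-06]), 'position': array([0.22735325, 0.50019317, 0.23052105]), 'eef_rot': array([-6.65195506e-01, -3.06976694e+00,  2.48910423e-03]), 'contact_force': array([-0.24089103, -0.14493824, -0.26614569]), 'wrist_torque': array([-0.0105331 , -0.00613405, -0.00176464]), 'grasp_force': 0.0, 'finger_gap': 1.0008410944210369}
top [0.294 0.15  1.309]
gauge [([208.0, 209.0], 0.59, [0.427, 0.332, 0.0])]
bar_tip [([241.0, 198.0], 0.63, [0.458, 0.227, 0.052])]
bed [([192.0, 207.0], 0.86, [0.429, 0.375, 0.042])]
stop [([272.0, 192.0], 0.63, [0.487, 0.133, 0.0])]
stop_fin [([266.0, 189.0], 0.74, [0.49, 0.154, 0.046]), ([269.0, 189.0], 0.71, [0.489, 0.143, 0.046])]
stop_flag [([261.0, 209.0], 0.68, [0.43, 0.16
[... 244 characters left out ...]
2 1.051 0.728]
gauge [([252.0, 174.0], 0.39, [0.5, -0.034, 0.0])]
bar_tip [([266.0, 219.0], 0.89, [0.451, 0.224, 0.052]), ([269.0, 214.0], 0.36, [0.444, 0.205, 0.052])]
bed [([275.0, 271.0], 0.76, [0.427, 0.379, 0.042])]
stop [([251.0, 212.0], 0.82, [0.493, 0.134, 0.0])]
stop_fin [([250.0, 200.0], 0.69, [0.494, 0.146, 0.046]), ([264.0, 220.0], 0.49, [0.457, 0.222, 0.046])]
stop_flag [([270.0, 212.0], 0.85, [0.445, 0.153, 0.016])]
cigar [([206.0, 163.0], 0.52, [0.638, -0.084, 0.0])]
wood_block [([329.0, 255.0], 0.78, [0.307, 0.28, 0.0])]
paste_cup [([254.0, 177.0], 0.71, [0.493, 0.018, 0.027])]
lighter [([333.0, 315.0], 0.94, [0.311, 0.449, 0.0]), ([253.0, 174.0], 0.67, [0.497, -0.034, 0.0])]
```

```bash
python3 - <<'E'
import cv2
a=cv2.imread('pics/top0.png')[120:290,120:410]; cv2.imwrite('pics/t1.png',cv2.resize(a,None,fx=2.7,fy=2.7,interpolation=2))
a=cv2.imread('pics/side0.png')[130:340,150:400]; cv2.imwrite('pics/s1.png',cv2.resize(a,None,fx=2.8,fy=2.8,interpolation=2))
E
```

```text
(no output)
```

View pics/t1.png

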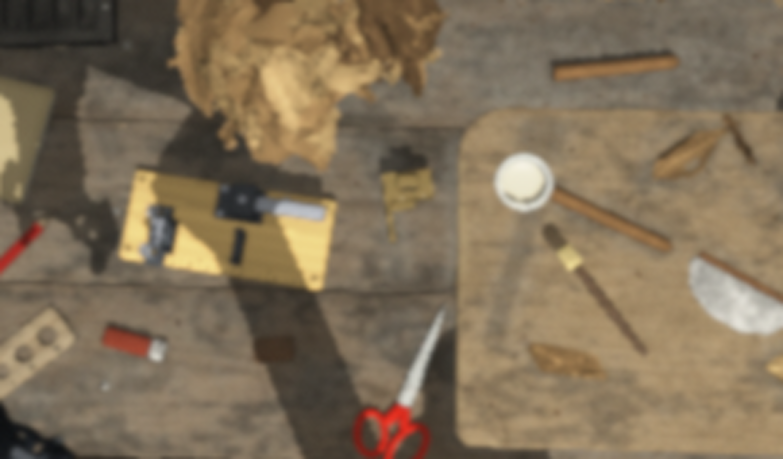

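View pics/s1.png

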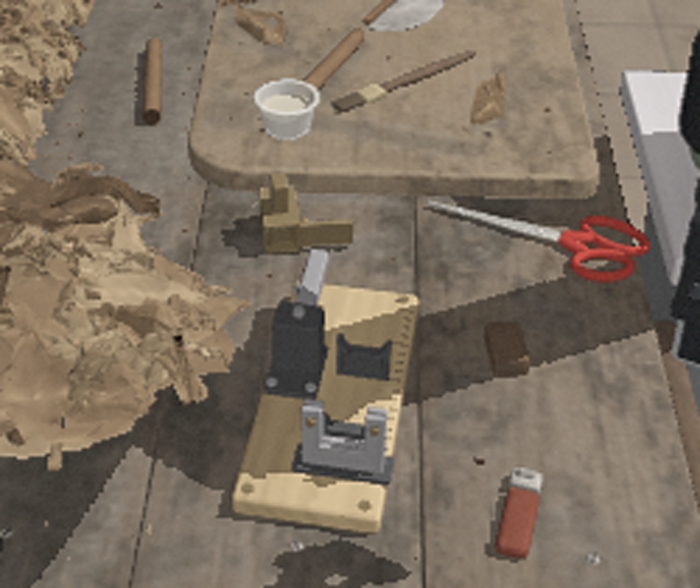

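The top view shows the gauge at left, with its bar pointing right (−y) and the tip near full-frame px (239,198). The stop is near (270,190) with its flag toward the robot, the cigar near (348,144), and the cup near (314,187). The side view agrees. The wrist camera comes next, for refinement.

```bash
python3 - <<'E'
from h import *
Z=dict(bar_tip=.052,bed=.0425,stop=0,stop_fin=.046,stop_flag=.016,gauge=0)
for p in [[.47,.15,.28]]:
    for yaw in (0,180):
        print(yaw, ik(p,down(np.radians(yaw))))
    movep(p,down(0))
    f,T=cam('wrist'); save(f,'w0.png'); print(get_state()['clock'],T[:3,3].round(3),f['fx'])
    for n,z in Z.items():
        print(n,[(np.round(d['centre']).tolist(),round(d['score'],2),ray(f,T,d['centre'],z).round(4).tolist()) for d in tip_of('wrist',n)[:2]])
E
```

```text
0 [ 0.1591894   0.19125358 -0.24715734  1.13238541  0.          1.72998572]
180 [ 0.1591894   0.19125358 -0.24715734  1.13238541  0.         -1.41160693]
2.7333 [0.469 0.22  0.422] 306.39077553921953
bar_tip [([242.0, 90.0], 0.75, [0.4529, 0.2341, 0.052]), ([274.0, 170.0], 0.43, [0.4913, 0.141, 0.052])]
bed [([238.0, 148.0], 0.67, [0.4471, 0.1666, 0.0425])]
stop [([275.0, 159.0], 0.6, [0.4951, 0.1453, 0.0])]
stop_fin [([274.0, 167.0], 0.65, [0.4919, 0.1428, 0.046])]
stop_flag [([237.0, 147.0], 0.75, [0.4441, 0.1634, 0.016])]
gauge [([231.0, 5.0], 0.98, [0.4376, 0.3355, 0.0])]
```

View pics/w0.png

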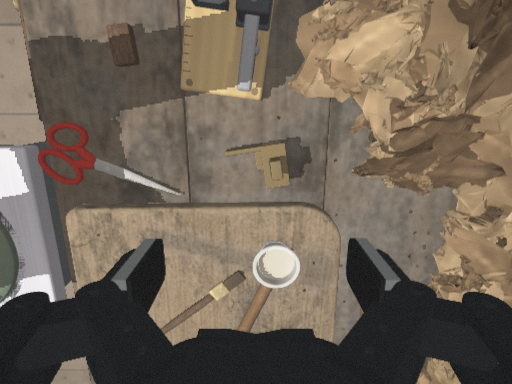

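The wrist view shows the stop's fin at (276,170), its flag running left to (226,153) toward the robot, and the bar tip at about (245,88). The stop is already the right way round, at yaw about 98°. I'll take one look at the whole gauge and a close one at the stop.

```bash
python3 - <<'E'
from h import *
def look(Z,img):
    f,T=cam('wrist'); save(f,img); print(get_state()['clock'])
    for n,z in Z.items():
        print(n,[(np.round(d['centre']).tolist(),round(d['score'],2),ray(f,T,d['centre'],z).round(4).tolist()) for d in tip_of('wrist',n)[:2]])
    return f,T
movep([.45,.25,.28],down(np.radians(-8)))
f,T=look(dict(bar_tip=.052,bed=.0425,gauge=0),'w1.png')
m=silhouettes('wrist','gauge')[0]['mask']; np.savez('g.npz',m=m,T=T)
g=f['img'].astype(float)
movep([.485,.10,.20],down(np.radians(8)))
f,T=look(dict(stop=0,stop_fin=.046,stop_flag=.016),'w2.png')
E
python3 -c "
import cv2,numpy as np
cv2.imwrite('pics/w12.png',np.hstack([cv2.imread('pics/w1.png')[:300,80:460],cv2.imread('pics/w2.png')[:300,80:460]]))"
```

```text
3.575
bar_tip [([258.0, 178.0], 0.68, [0.4488, 0.2301, 0.052])]
bed []
gauge [([240.0, 91.0], 0.57, [0.4394, 0.3367, 0.0]), ([148.0, 141.0], 0.27, [0.3041, 0.2894, 0.0])]
4.55
stop [([272.0, 129.0], 0.69, [0.4971, 0.1443, 0.0])]
stop_fin [([267.0, 136.0], 0.85, [0.4897, 0.1398, 0.046])]
stop_flag [([225.0, 105.0], 0.78, [0.4437, 0.1624, 0.016]), ([274.0, 130.0], 0.24, [0.4975, 0.1442, 0.016])]
```

View pics/w12.png

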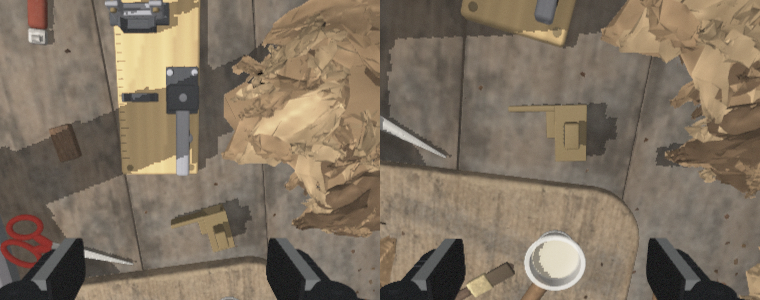

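Left (yaw −8°): the gauge appears upright, so its yaw is about 82°, with the bar tip near full-frame (262,175). Right (yaw 8°): the stop is aligned with the image, so its yaw is about 98°, with the fin top near (271,136). I'll extract the edges from an enlarged view.

```bash
python3 -c "
import cv2,numpy as np
a=cv2.imread('pics/w1.png')[95:185,195:290];b=cv2.imread('pics/w2.png')[90:180,200:295]
cv2.imwrite('pics/z.png',np.hstack([cv2.resize(i,None,fx=4,fy=4,interpolation=0) for i in(a,b)]))
h=cv2.cvtColor(cv2.imread('pics/w1.png'),cv2.COLOR_BGR2HSV)[...,1]
for r in range(115,178,6): print(r,h[r,250:278].tolist())
g=cv2.imread('pics/w1.png')
print(h[165:185,262].tolist())
"
```

```text
115 [91, 92, 91, 89, 94, 79, 7, 4, 10, 6, 8, 6, 4, 8, 8, 6, 8, 4, 7, 45, 95, 93, 93, 91, 90, 89, 93, 93]
121 [90, 91, 90, 92, 91, 80, 0, 4, 6, 10, 4, 8, 10, 4, 6, 6, 8, 9, 7, 40, 96, 92, 92, 94, 98, 92, 91, 88]
127 [93, 90, 90, 91, 89, 84, 5, 11, 4, 8, 4, 8, 4, 6, 8, 2, 0, 4, 2, 44, 91, 93, 90, 95, 91, 91, 95, 94]
133 [88, 95, 92, 91, 96, 84, 8, 5, 4, 2, 6, 4, 0, 10, 6, 6, 6, 6, 5, 20, 52, 88, 92, 92, 93, 91, 86, 93]
139 [92, 92, 89, 93, 88, 84, 21, 4, 4, 6, 4, 9, 6, 2, 2, 8, 9, 4, 5, 5, 2, 0, 31, 93, 92, 89, 95, 89]
145 [90, 94, 91, 95, 91, 84, 23, 11, 6, 9, 6, 6, 6, 10, 6, 6, 2, 7, 2, 44, 97, 91, 89, 94, 94, 95, 97, 92]
151 [92, 90, 94, 90, 87, 88, 26, 7, 4, 4, 9, 6, 6, 6, 4, 4, 2, 7, 2, 70, 93, 95, 92, 94, 95, 92, 95, 92]
157 [91, 96, 87, 89, 89, 88, 38, 5, 2, 4, 6, 5, 5, 5, 4, 7, 6, 3, 4, 72, 95, 96, 97, 89, 88, 91, 91, 91]
163 [88, 85, 87, 89, 86, 82, 25, 5, 8, 4, 5, 5, 7, 7, 4, 7, 4, 5, 8, 73, 94, 96, 101, 98, 96, 95, 96, 93]
169 [89, 90, 89, 87, 88, 83, 25, 5, 4, 3, 3, 7, 7, 5, 5, 5, 7, 11, 4, 69, 92, 91, 93, 95, 92, 90, 94, 95]
175 [56, 55, 51, 52, 53, 52, 50, 36, 21, 11, 10, 10, 10, 8, 10, 13, 16, 37, 43, 56, 50, 55, 53, 58, 54, 53, 55, 57]
[7, 4, 5, 5, 7, 4, 7, 7, 3, 4, 10, 49, 49, 50, 52, 51, 51, 55, 51, 53]
```

View pics/z.png

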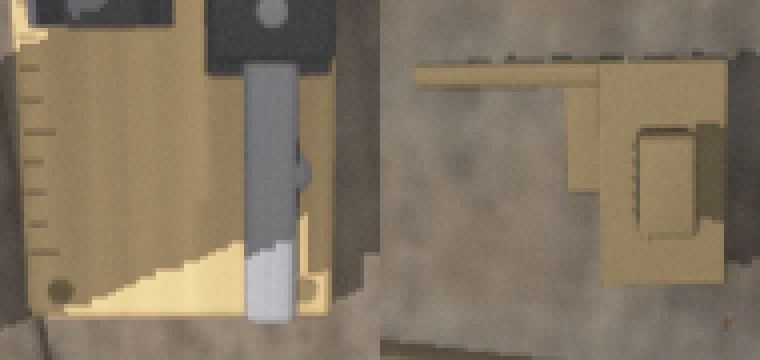

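```bash
cat > calc.py <<'E'
from h import *
f=grab_frame('wrist')
def TT(p,yaw):
    W=np.eye(4); W[:3,:3]=R.from_rotvec(down(np.radians(yaw))).as_matrix(); W[:3,3]=p; return W@np.array(f['T_tool_cam'])
s=get_state(); print(s['position'],s['eef_rot'],down(np.radians(8)))
T1=np.load('g.npz')['T']; print(T1.round(3)[:3,3],TT([.45,.25,.28],-8)[:3,3])
a=ray(f,T1,(262.7,115),.06);b=ray(f,T1,(262.7,170),.06);t=ray(f,T1,(262.7,175.6),.06)
print('bar',a,b,'tip',t,'yaw',np.degrees(np.arctan2(*(a-b)[[1,0]])), 'width',ray(f,T1,(256.1,150),.06)-ray(f,T1,(269.4,150),.06))
post=ray(f,T1,(262,113.5),.06); print('bar len',np.linalg.norm(post-t))
for c in [(200.5,174),(277.5,174)]: print('board corner',ray(f,T1,c,.018))
print('ball',ray(f,T1,(270,138.5),.052), 'dist from tip', (ray(f,T1,(270,138.5),.052)-t))
T2=TT(s['position'],8); T2[:3,:3]=R.from_rotvec(s['eef_rot']).as_matrix()@np.array(f['T_tool_cam'])[:3,:3]
for c in [(264.5,136.6),(278.75,136.6),(271.6,123.75),(271.6,149.5),(271.6,136.6)]: print('fin',ray(f,T2,c,.06))
for c in [(255,160.75),(286.25,160.75),(255,106),(286.25,105.5)]: print('sleeve',ray(f,T2,c,.032))
for c in [(208.5,107),(255,107.5)]: print('flagface',ray(f,T2,c,.03))
E
python3 calc.py
```

```text
[0.48533246 0.10110714 0.2007062 ] [2.05841768e+00 2.37215616e+00 1.68498738e-03] [2.06107023 2.37099007 0.        ]
[0.458 0.32  0.422] [0.45912314 0.3193219  0.42224544]
bar [0.46413163 0.30503035 0.06      ] [0.45571498 0.24101734 0.06      ] tip [0.45481061 0.23413913 0.06      ] yaw 82.50951942021479 width [-0.0156156   0.00215277  0.        ]
bar len 0.07318589586545678
board corner [0.37137128 0.23785562 0.018     ]
board corner [0.47450519 0.22365364 0.018     ]
ball [0.46935697 0.27632612 0.052     ] dist from tip [ 0.01454636  0.04218699 -0.008     ]
fin [0.48742686 0.1418379  0.06      ]
fin [0.50033929 0.14367656 0.06      ]
fin [0.4920714  0.15414259 0.06      ]
fin [0.49569758 0.13105965 0.06      ]
fin [0.49386047 0.14275401 0.06      ]
sleeve [0.48265641 0.1133248  0.032     ]
sleeve [0.51444942 0.11785273 0.032     ]
sleeve [0.47501837 0.16709168 0.032     ]
sleeve [0.50524376 0.17187201 0.032     ]
flagface [0.42972671 0.15966132 0.03      ]
flagface [0.47521953 0.16565637 0.03      ]
```

The zoom shows the bar with its ball bulging at row ~138 (roughly gauge x −57), and the stop's fin top centred at (271.6,136.6). The computed sizes match the given ones. I'll grip the fin along the bar direction, because the leaf pile lies close on the bar's far side.

```bash
cat >> h.py <<'E'
YG=np.radians(82.3); U=np.array([np.cos(YG),np.sin(YG),0]); V=np.array([-np.sin(YG),np.cos(YG),0])
TIP=np.array([.4547,.2335,0])
H=.035  # tcp above stop origin
def gp(x,y,z): return TIP+U*(x+.100)+V*(y+.030)+np.array([0,0,z])
def toG(p): d=np.asarray(p)-TIP; return np.array([d@U-.1,d@V-.03,d[2]])
def F(n=3):
    a=[]
    for _ in range(n): a.append(get_state()['contact_force']); sleep(.02)
    m=np.mean(a,0); return np.array([m@U,m@V,m[2]])
E
python3 - <<'E'
from h import *
r=down(np.radians(98))
movep([.494,.1427,.10],r)
move_l([.494,.1427,.035],.12)
grab(60); s=get_state(); print(s['clock'],s['position'],s['finger_gap'],s['grasp_force'],s['contact_force'])
move_l([.494,.1427,.10],.12)
s=get_state(); print(s['position'],s['finger_gap'],s['grasp_force'])
movep(gp(-.141,-.030,.036+H+.02),down(YG))
move_l(gp(-.141,-.030,.036+H),.1)
sleep(.2); s=get_state(); print(s['clock'],toG(s['position']),F(),s['contact_force'])
f=grab_frame('side'); save(f,'s2.png')
cv2.imwrite('pics/s2z.png',cv2.resize(cv2.imread('pics/s2.png')[160:290,200:340],None,fx=4,fy=4,interpolation=2))
E
```

```text
7.3667 [0.49435896 0.14258155 0.035469  ] 0.26395137937576607 58.89703094959259 [-0.17763793 -1.93271821  4.32829095]
[0.49335172 0.14265439 0.09929636] 0.26707365157193624 58.89447569847107
9.0667 [-0.14101016 -0.03057232  0.07145142] [ 0.60600707  0.49045648 -2.68327451] [-0.33304978  0.9617454  -3.03036554]
```

View pics/s2z.png

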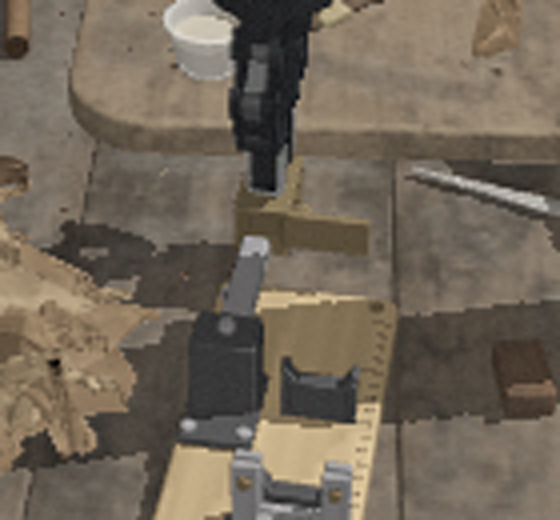

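The stop is held level just in front of the bar tip, with its flag on the bed side. I'll insert it in small steps, giving way sideways to the felt force.

```bash
cat > ins.py <<'E'
from h import *
import json,sys
def run(x0,x1,step,y,z,F0,vel=.03,k=.00012,stop_push=12,ret=None):
    """advance gauge x of stop; yields when push high or snap"""
    x=x0; peak=0; log=[]
    while x<x1-1e-6:
        x+=step; move_l(gp(x,y,z),vel); f=F(2)-F0
        y+=np.clip(k*f[1],-.0004,.0004); z+=np.clip(k*f[2],-.0004,.0004)
        a=toG(get_state()['position'])
        print('x %.1f act %.1f %.1f %.1f F %s'%(x*1e3,*(a*1e3),f.round(1)))
        peak=min(peak,f[0])
        if f[0]<-stop_push or np.abs(f[1:]).max()>10: print('STOP force');break
        if ret and ret(x,f,peak): print('RET');break
    json.dump([x,y,z,list(F0)],open('st.json','w')); print('clock',get_state()['clock'])
E
python3 - <<'E'
from ins import *
sleep(.1); F0=F(8); print(F0)
run(-.141,-.090,.002,-.030,.071,F0,stop_push=9)
E
```

```text
[ 0.20736721 -0.10834898 -2.37408927]
x -139.0 act -138.9 -30.0 71.0 F [-0.   0.1  0.2]
x -137.0 act -136.9 -30.0 71.0 F [-0.5  0.3  0.1]
x -135.0 act -134.9 -30.0 71.0 F [-0.4  0.1  0.3]
x -133.0 act -132.9 -29.9 71.0 F [-0.2 -0.6  0.7]
x -131.0 act -130.9 -30.0 71.1 F [-0.5  0.6  0.1]
x -129.0 act -129.0 -30.0 71.2 F [-0.1  0.3 -0.3]
x -127.0 act -126.9 -29.9 71.1 F [-0.1 -0.1  0.2]
x -125.0 act -124.9 -29.9 71.1 F [-0.2  0.4  0.5]
x -123.0 act -122.9 -29.9 71.2 F [-0.4 -0.   0.6]
x -121.0 act -120.9 -29.9 71.3 F [-0.3 -0.2  0.5]
x -119.0 act -118.9 -29.9 71.3 F [ 0.4  1.3 -0.1]
x -117.0 act -116.9 -29.9 71.4 F [-0.2  0.  -0.7]
x -115.0 act -114.8 -29.9 71.3 F [ 0.5 -1.3  0.1]
x -113.0 act -112.8 -30.0 71.3 F [-0.2 -0.5 -0.4]
x -111.0 act -110.9 -30.0 71.2 F [-0.6 -0.8 -0.1]
x -109.0 act -108.9 -30.0 71.2 F [-0.  -0.9 -0.4]
x -107.0 act -107.0 -30.0 71.1 F [ 0.2 -0.  -0.5]
x -105.0 act -104.9 -30.0 71.0 F [-0.2  0.2 -0.1]
x -103.0 act -103.0 -30.0 71.0 F [ 0.3 -0.1 -0.1]
x -101.0 act -100.9 -30.1 71.0 F [-0.5  0.5 -0.2]
x -99.0 act -99.0 -30.1 71.0 F [-0.8  0.5 -0.3]
x -97.0 act -96.9 -30.0 71.0 F [-0.4  0.5  0.1]
x -95.0 act -94.9 -30.0 71.0 F [ 0.1 -0.4  0.5]
x -93.0 act -92.9 -30.0 71.1 F [-0.6  0.7 -0. ]
x -91.0 act -90.9 -30.0 71.1 F [-0.1  0.6  0.3]
x -89.0 act -88.9 -29.9 71.1 F [-0.4  0.  -0. ]
clock 16.7667
```

```bash
python3 - <<'E'
from ins import *
x,y,z,F0=json.load(open('st.json')); F0=np.array(F0)
S={'c':None}
def ret(x,f,pk):
    if S['c'] is None:
        if f[0]<-2.5: S['c']=x
        return False
    return x-S['c']>.015
run(x,-.045,.001,y,z,F0,ret=ret); print(S)
E
```

```text
x -88.0 act -87.9 -29.9 71.1 F [-0.6 -0.5 -0.1]
x -87.0 act -86.9 -29.9 71.1 F [ 0.2 -0.3 -0.2]
x -86.0 act -86.0 -29.9 71.0 F [-0.4 -0.6 -0.4]
x -85.0 act -85.0 -30.0 71.0 F [-0.1 -0.  -0.2]
x -84.0 act -84.1 -30.2 71.0 F [-0.9 -0.8 -0.2]
x -83.0 act -83.1 -30.6 71.0 F [-1.7 -2.3 -0.2]
x -82.0 act -82.0 -31.0 71.1 F [-3.1 -3.3 -0.4]
x -81.0 act -81.2 -31.3 71.0 F [-3.8 -3.7 -1. ]
x -80.0 act -80.7 -31.2 70.8 F [-4.3 -3.3  1. ]
x -79.0 act -80.3 -31.3 70.8 F [-5.6 -2.5  1.2]
x -78.0 act -79.4 -31.3 70.8 F [-5.6 -1.7  0.8]
x -77.0 act -78.3 -31.3 70.8 F [-6.2 -2.5  0.7]
x -76.0 act -77.3 -31.4 70.8 F [-6.  -1.8  0.6]
x -75.0 act -76.0 -31.4 70.8 F [-4.9 -0.8 -0.8]
x -74.0 act -74.1 -31.4 70.7 F [-3.3  0.5 -1.1]
x -73.0 act -73.2 -31.5 70.7 F [-4.1  2.4 -0.1]
x -72.0 act -72.0 -31.5 70.8 F [-3.6  3.6  0.1]
x -71.0 act -71.0 -31.5 70.9 F [-3.5  4.1 -0.3]
x -70.0 act -69.9 -31.5 71.0 F [-3.8  2.6 -1.6]
x -69.0 act -68.8 -31.5 70.9 F [-3.3  2.6 -1.7]
x -68.0 act -67.6 -31.4 70.8 F [-3.3  1.2 -1.9]
x -67.0 act -66.6 -31.4 70.7 F [-3.3  0.8 -0.6]
RET
clock 23.0
{'c': -0.08199999999999993}
```

```bash
python3 - <<'E'
from ins import *
x,y,z,F0=json.load(open('st.json')); F0=np.array(F0)
run(x,-.052,.0007,y,z,F0,stop_push=8,ret=lambda x,f,pk: f[0]>-.8)
sleep(.2); print(F(5)-F0, toG(get_state()['position']))
E
```

```text
x -66.3 act -66.2 -31.3 70.7 F [-4.6 -0.7  2.5]
x -65.6 act -65.2 -31.3 70.8 F [-3.2 -1.   0.8]
x -64.9 act -64.6 -31.2 70.8 F [-2.6 -2.1 -0.5]
x -64.2 act -64.1 -31.3 70.7 F [-3.5 -2.2  0.7]
x -63.5 act -63.5 -31.3 70.7 F [-3.6 -1.3  1.3]
x -62.8 act -62.5 -31.3 70.8 F [-2.4 -1.   0.3]
x -62.1 act -61.8 -31.3 70.8 F [-1.2 -0.3 -1. ]
x -61.4 act -61.1 -31.4 70.7 F [-0.7  0.2 -0.7]
RET
clock 25.2667
[-0.04552898  0.93455527 -1.02455608] [-0.06116402 -0.0313832   0.0707277 ]
```

```bash
python3 - <<'E'
from ins import *
x,y,z,F0=json.load(open('st.json')); F0=np.array(F0)
run(x,-.0565,.0005,y,z,F0,stop_push=4,ret=lambda x,f,pk: f[0]<-3.2)
E
```

```text
x -60.9 act -61.1 -31.4 70.7 F [-2.   1.8  0.4]
x -60.4 act -60.4 -31.4 70.8 F [-2.3  1.8 -0.4]
x -59.9 act -59.4 -31.4 70.8 F [ 0.2  1.4 -0.8]
x -59.4 act -58.7 -31.3 70.8 F [ 2.2  0.9 -0.7]
x -58.9 act -58.4 -31.3 70.8 F [ 1.7  0.3 -0.5]
x -58.4 act -58.1 -31.3 70.7 F [ 2.2 -0.4  1.1]
x -57.9 act -57.6 -31.2 70.8 F [ 2.4 -0.5  0.5]
x -57.4 act -57.4 -31.2 70.7 F [1.4 0.1 0.4]
x -56.9 act -57.1 -31.1 70.7 F [ 0.4 -1.5  0.4]
x -56.4 act -56.6 -31.1 70.7 F [ 0.2 -0.8  1.7]
clock 28.3833
```

```bash
python3 - <<'E'
from ins import *
x,y,z,F0=json.load(open('st.json')); F0=np.array(F0)
run(x,-.0535,.0005,y,z,F0,stop_push=4,ret=lambda x,f,pk: f[0]<-2.5)
E
```

```text
x -55.9 act -56.1 -30.9 70.8 F [-0.7 -0.3  0.3]
x -55.4 act -55.5 -31.1 70.9 F [-0.4 -0.2 -0.7]
x -54.9 act -54.9 -31.2 70.8 F [-0.7  0.9 -0.2]
x -54.4 act -54.5 -31.2 70.8 F [-0.5  0.7  0.1]
x -53.9 act -54.2 -31.2 70.8 F [-2.   0.  -0.6]
x -53.4 act -53.7 -31.2 70.8 F [-3.2  0.4  0.4]
RET
clock 30.0833
```

```bash
python3 - <<'E'
from ins import *
x,y,z,F0=json.load(open('st.json')); F0=np.array(F0)
move_l(gp(-.0556,y,z),.02); sleep(.1); print(F(4)-F0)
let_go(); print(get_state()['finger_gap'])
p=gp(-.0556,y,z); move_l(p+[0,0,.12],.25)
print(get_state()['clock'])
movep([.57,-.095,.28],down(np.radians(90)))   # camera on +x side, looking at cigar
f,T=cam('top'); d=tip_of('top','cigar')[0]; print('top',ray(f,T,d['centre'],0))
f,T=cam('wrist'); save(f,'w3.png')
for d in tip_of('wrist','cigar')[:2]: print(d['score'],d['centre'],ray(f,T,d['centre'],0))
for d in silhouettes('wrist','cigar')[:2]:
    m=d['mask']; c,wh,a=cv2.minAreaRect(np.argwhere(m)[:,::-1].astype(np.float32)); b=cv2.boxPoints((c,wh,a))
    print(d['score'],c,wh,a,[ray(f,T,q,.0095).round(4).tolist() for q in b], ray(f,T,c,.0095))
print(get_state()['clock'])
E
```

```text
[-0.07842111  0.30835504  0.17079549]
1.002928403301878
31.775
top [ 0.65131652 -0.09821488  0.        ]
0.58 [247.5, 206.0] [ 0.64398685 -0.10373855  0.        ]
0.87 (250.03549194335938, 208.2957305908203) (12.986830711364746, 105.16551971435547) 83.1572265625 [[0.644, -0.1753, 0.0095], [0.6252, -0.0275, 0.0095], [0.6443, -0.0245, 0.0095], [0.6636, -0.174, 0.0095]] [ 0.64418997 -0.09990741  0.0095    ]
33.5
```

View pics/w3.png

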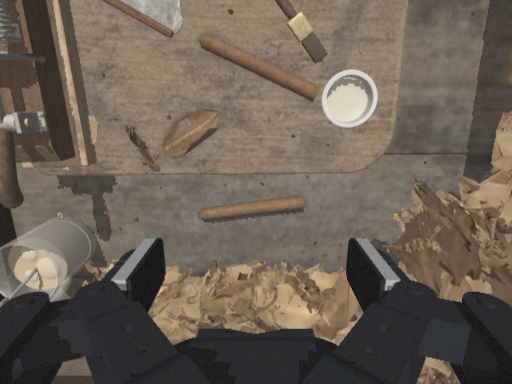

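The cigar lies alone at (250,208), 150×19 mm as specified. The rolling board's edge is at row ~172 above it, and the leaf pile starts at row ~262 below. I'll check finger clearances (114 mm over the backs).

```bash
python3 - <<'E'
from h import *
f,T=cam('wrist')
n=np.array([np.cos(np.radians(7.4)),np.sin(np.radians(7.4)),0]); c=np.array([.6442,-.0999,0])
a=np.array([-n[1],n[0],0])
for nm,px,z in [('board',(200,173),.027),('board',(250,173),.027),('board',(300,173),.027),('board',(340,171),.027),('board',(370,163),.027),('boardfoot',(250,173),0.)]+[('pile',(u,v),z) for z in (.0,.03) for u,v in ((190,268),(240,262),(300,262),(330,268),(350,275))]:
    p=ray(f,T,px,z)-c; print(nm,px,z,'across %.1f along %.1f'%(1e3*(p@n),1e3*(p@a)))
E
```

```text
board (200, 173) 0.027 across -63.0 along -58.5
board (250, 173) 0.027 across -54.6 along 7.0
board (300, 173) 0.027 across -46.2 along 72.5
board (340, 171) 0.027 across -42.1 along 125.0
board (370, 163) 0.027 across -47.8 along 164.5
boardfoot (250, 173) 0.0 across -48.6 along 5.8
pile (190, 268) 0.0 across 88.3 along -105.8
pile (240, 262) 0.0 across 87.9 along -27.9
pile (300, 262) 0.0 across 99.7 along 63.4
pile (330, 268) 0.0 across 115.8 along 108.4
pile (350, 275) 0.0 across 132.0 along 138.5
pile (190, 268) 0.03 across 71.9 along -96.5
pile (240, 262) 0.03 across 71.6 along -24.1
pile (300, 262) 0.03 across 82.5 along 60.7
pile (330, 268) 0.03 across 97.5 along 102.5
pile (350, 275) 0.03 across 112.5 along 130.4
```

With an 8 mm offset away from the board, both fingers clear. I'll pick the cigar and bring it over the bed.

```bash
python3 - <<'E'
from h import *
t=np.radians(7.4); n=np.array([np.cos(t),np.sin(t),0]); a=np.array([-n[1],n[0],0]); c=np.array([.6442,-.0999,0])
p=c+n*.008+a*.003; r=down(t)
movep(p+[0,0,.10],r)
print(move_l(p+[0,0,.03],.2), move_l(p+[0,0,.002],.08,until_force=6))
grab(20); s=get_state(); print(s['clock'],s['position'],s['finger_gap'],s['grasp_force'],s['contact_force'])
move_l(p+[0,0,.13],.25)
f=grab_frame('wrist'); save(f,'w4.png')
movep(gp(.056,.020,.0425+.06),down(YG-np.pi/2))
s=get_state(); print(s['clock'],toG(s['position']),s['finger_gap'],s['grasp_force'])
f=grab_frame('side'); save(f,'s3.png')
cv2.imwrite('pics/s3z.png',np.hstack([cv2.resize(cv2.imread('pics/s3.png')[170:330,190:330],(400,457),interpolation=2),cv2.resize(cv2.imread('pics/w4.png')[80:384,120:390],(400,457))]))
E
```

```text
False False
36.5083 [ 0.65194949 -0.09592654  0.00223508] 0.18095768226074327 22.78430074453354 [0.46968009 0.44968267 1.01485921]
39.1667 [0.05561061 0.01912767 0.10250678] 0.17655728868865386 22.56272166967392
```

View pics/s3z.png

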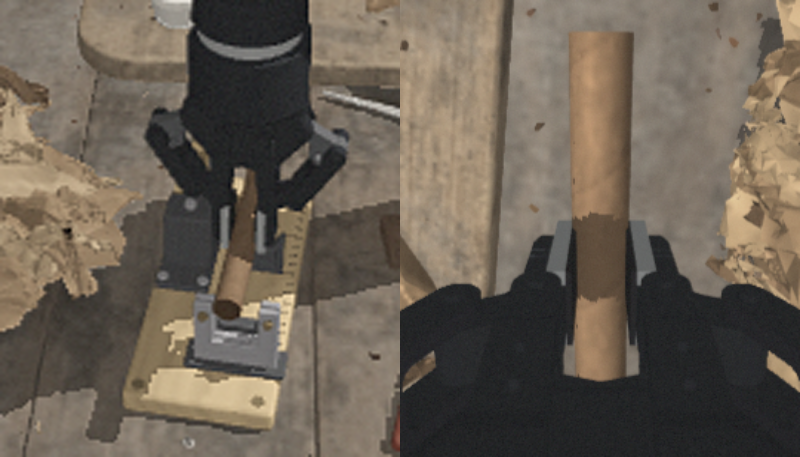

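The cigar is held straight and sits over the bed, with the plates' notch lined up at lower left of the picture. I'll lower it gently, then slide it to the flag by feel.

```bash
python3 - <<'E'
from h import *
X=.0537
move_l(gp(X,.020,.0425+.035),.15); sleep(.15); F0=F(6)
print(move_l(gp(X,.020,.0425+.004),.04,until_force=3)); print(F(4)-F0, toG(get_state()['position']))
z=toG(get_state()['position'])[2]
for i in range(14):
    X-=.0007; move_l(gp(X,.020,z),.02); f=F(3)-F0; print(round(X*1e3,1),toG(get_state()['position']).round(4),f.round(1))
    if f[0]>1.3: break
print(get_state()['clock'])
E
```

```text
False
[ 0.74490691  0.61347387 -0.41293604] [0.05393046 0.01977473 0.04679237]
53.0 [0.0531 0.0199 0.047 ] [ 0.2  0.1 -0.6]
52.3 [0.0523 0.02   0.0468] [ 0.3  0.1 -0.5]
51.6 [0.0517 0.0201 0.0468] [ 0.5  0.5 -0.2]
50.9 [0.0509 0.02   0.0468] [ 0.8  0.9 -0.1]
50.2 [0.0504 0.0201 0.0468] [ 1.6  1.7 -0.4]
42.275
```

```bash
python3 - <<'E'
from h import *
p=toG(get_state()['position']); sleep(.1); f=F(6); print(f)
x=.0497; move_l(gp(x,.020,.0467),.02); sleep(.1); print(F(6)-f)
move_l(gp(x,.020,.0438),.03,until_force=4); sleep(.1); print(F(6)-f,toG(get_state()['position']))
print(get_state()['clock'])
E
```

```text
[1.81673705 1.29433518 0.10413549]
[1.49651824 1.14098852 0.39872494]
[0.16628152 0.89546566 4.99755456] [0.05005552 0.01941876 0.04439989]
43.375
```

Both contacts came where predicted: the flag at x ≈ 50 and the floor at z ≈ 44.4. I'll release and check.

```bash
python3 - <<'E'
from h import *
move_l(gp(.0501,.0197,.0446),.02); let_go()
move_l(gp(.0501,.0197,.15),.25)
movep(gp(-.01,.0,.30)-U*.05,down(YG-np.pi/2))
f,T=cam('wrist'); save(f,'w5.png')
g=grab_frame('side'); save(g,'s5.png')
cv2.imwrite('pics/fin.png',np.hstack([cv2.resize(cv2.imread('pics/w5.png')[0:220,160:352],(400,458),interpolation=2),cv2.resize(cv2.imread('pics/s5.png')[170:330,200:340],(400,457),interpolation=2)]))
for n,z in dict(cigar=.0425,stop_fin=.082,stop_flag=.052,bar_tip=.052).items():
    print(n,[(round(d['score'],2),toG(ray(f,T,d['centre'],z)).round(4)) for d in tip_of('wrist',n)[:1]])
print(get_state()['clock'])
E
```

```text
Traceback (most recent call last):
ValueError: all the input array dimensions except for the concatenation axis must match exactly, but along dimension 0, the array at index 0 has size 458 and the array at index 1 has size 457
```

```bash
python3 - <<'E'
from h import *
cv2.imwrite('pics/fin.png',np.hstack([cv2.resize(cv2.imread('pics/w5.png')[0:220,160:352],(400,458),interpolation=2),cv2.resize(cv2.imread('pics/s5.png')[170:330,200:340],(400,458),interpolation=2)]))
f,T=cam('wrist')
for n,z in dict(cigar=.0425,stop_fin=.082,stop_flag=.052,bar_tip=.052).items():
    print(n,[(round(d['score'],2),toG(ray(f,T,d['centre'],z)).round(4)) for d in tip_of('wrist',n)[:1]])
print(get_state()['clock'])
E
```

```text
cigar [(0.61, array([0.0463, 0.0251, 0.0425]))]
stop_fin [(0.98, array([-0.0545, -0.0258,  0.082 ]))]
stop_flag [(0.91, array([-0.0286,  0.0153,  0.052 ]))]
bar_tip [(0.79, array([-0.0999, -0.0235,  0.052 ]))]
46.0083
```

View pics/fin.png

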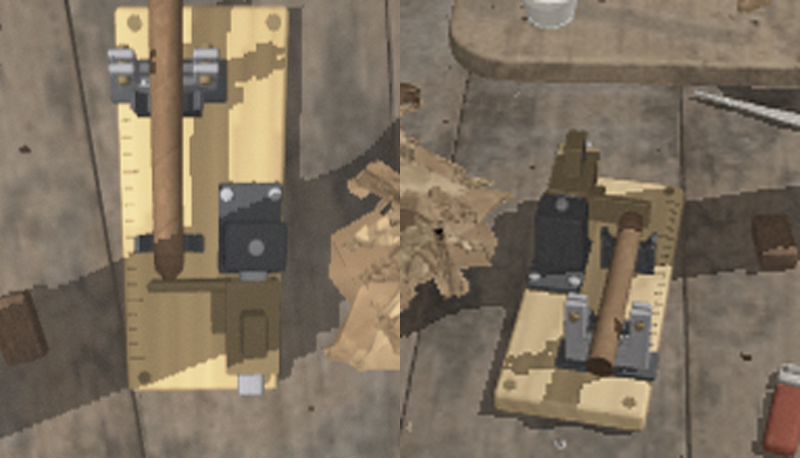

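The stop sits on the bar by the post, and the cigar lies in both cradles and the notch with its end at the flag. I'll take one close, vertical look at the gap.

```bash
python3 - <<'E'
from h import *
movep(gp(-.098,.01,.17),down(YG-np.pi/2))
f,T=cam('wrist'); save(f,'w6.png')
q=gp(-.028,.02,.055); u,v=proj(f,T,q); print(u,v,toG(T[:3,3]))
u0=int(max(u-60,0));v0=int(max(v-45,0)); print(u0,v0)
cv2.imwrite('pics/gap.png',cv2.resize(f['img'][v0:v0+90,u0:u0+120,::-1],None,fx=6,fy=6,interpolation=0))
print(get_state()['clock'])
E
```

```text
243.5575134993093 102.97567604880459 [-0.02781482  0.01021566  0.31313076]
183 57
46.6583
```

View pics/gap.png

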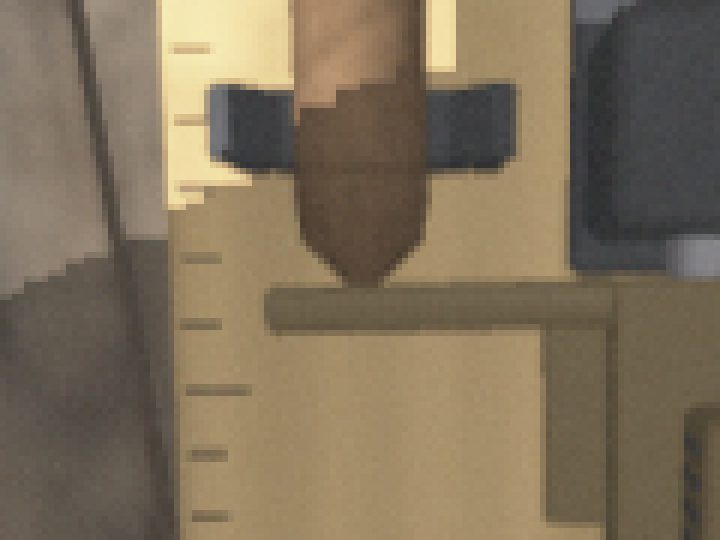

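The tapered end meets the flag at (362,288), with no gap visible. The flag stands square to the bar, and the cigar is centred in the cradle.

```bash
python3 -c "
from cell import *
print(sign_off())"
```

```text
the job is handed in; nothing more can be done
None
```

I handed the job in at about 47 s of the 72 s: I felt the stop click home on the ball at about gauge x −56 mm, and the cigar lies in the bed with no gap visible at the flag; the judge's result was not reported back.

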